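# Run the syringe pump's carriage up to its orange stop

## Task

Get the syringe pump ready for its next syringe: with the fingertips, press down the blue release pad in the middle of the grey carriage and, keeping it pressed, push the carriage along its rods until it rests against the orange stop; then let go so that the pad springs back up and the brake holds. Do not force the carriage along with the pad up, and pick up or disturb nothing else on the table.

Things in the scene. Friction and masses are not known exactly. Their poses are not given: they have to be found in the camera images.
- pump: white bench-top syringe pump, fixed to the table, 130 mm (its x) by 440 mm (its y) and 102 mm high over its end brackets. Origin at the centre of its underside on the table. Two level steel rods run along its y axis; between them, on the rods, are the carriage and, one at either side of it, two stop collars
- carriage (a joint): position (m) of the grey carriage along the pump's +y axis, 0 at mid-pump. The carriage is 84 mm long (pump y) and 80 mm wide, from 56 to 108 mm above the table; its middle 50 mm of length carries the blue release pad, its ends are solid ridges 17 mm long, 8 mm above the raised pad. While the pad is up, a brake holds the carriage (8 to 12 N); with the pad down it slides freely with 1 to 2 N.
- carriage_mid (a point): centre of the carriage in plan, on the rail's centre line, 56 mm above the table (carriage underside); its axes are parallel to the pump's
- release_pad (a joint): how far the release pad is pressed down (m): about 0 when up, 0.006 fully down. Sprung: the brake lets go at about 13 N, is free from 0.001, and the pad is fully down at about 15.5 N; it springs back up when let go
- pad_top (a point): centre of the top face of the blue ribbed release pad in the carriage's middle, 64 mm (pump x) by 49 mm (pump y), 100 mm above the table when up. Its long sides in x are open; the carriage's ridges bound it at both ends in y, so a fingertip in there, pressing down, can push the carriage by the pad or a ridge
- orange_stop: the ORANGE stop collar: a block 80 mm (pump x) by 24 mm (pump y) clamped immovably on the rods, from 56 to 100 mm above the table, with a steel thumb screw 12 mm higher. Origin at the centre of its underside, 56 mm above the table, on the rail's centre line. It may be at either side of the carriage; when the carriage touches it, its origin is 54 mm from carriage_mid
- black_stop: the black stop collar, same size and origin as the orange one, always at the carriage's other side
- syringe: bystander: empty clear syringe with white plunger, lying, about 190 mm long and 32 mm high; origin under the barrel's middle
- vial_amber: bystander: small amber vial with blue cap, 28 mm across, 55 mm tall; origin at the centre of its underside
- vial_clear: bystander: small green-glass vial with grey cap, 32 mm across, 60 mm tall; origin at the centre of its underside
- mask_adapter: bystander: clear plastic stepped tube connector, 34 mm across, 45 mm tall; origin at the centre of its underside
- spare_collar: bystander: aluminium ring lying flat, 40 mm across, 16 mm high; origin at the centre of its underside
- driver: bystander: screwdriver with grey handle, lying, 160 mm long; origin under its middle
- steel_cup: bystander: steel cup, 70 mm across, 60 mm tall; origin at the centre of its underside

How it is judged:
By the outcome, as a careful person would: the job done as asked, in the order asked, and still so for the second after the job is handed in, with the robot touching nothing.
It also fails if it takes over 40 s, if anything falls off the work surface, if the arm or the gripper's body presses on something with over 40 N, if the wrist force passes 120 N, or if a joint passes its speed limit or range.

## Robot

A 7-joint arm with a two-finger parallel gripper is mounted at the origin on the work surface. World frame = base frame: x ahead of the robot, y to its left, z up, the work surface at z = 0. Lengths are in m, angles in rad, forces in N, time in s.
With the tool pointing down it reaches from about 0.35 to 0.9 m from the base axis. Payload 8.1 kg.
Tool frame: the origin (TCP) lies on the centre line of the jaws, within the pads' length; the fingertips stand 14 mm ahead of it and the grasp point (between the pads) lies 5 mm behind it; z points along the fingers, y is the direction in which the jaws open and shut (so a half turn about z gives the same grasp; the last joint's range is limited). The gripper opens to 92 mm and grips with 3 to 60 N. Pads are 19 mm wide; open, the fingers measure 130 mm over their backs; the gripper's body (75 mm by 190 mm) begins 47 mm behind the grasp point.
Start: joints at [1.162, 0.434, 0.025, 1.573, -0.012, 1.134, -0.075], TCP at [0.188, -0.596, 0.241] pointing down, gripper open.
Joint ranges: [-2.62, 2.62], [-0.44, 2.09], [-1.27, 1.32], [0.08, 2.57], [-1.32, 4.46], [0.12, 2], [-2.74, 2.74]. Speed limits (rad/s): [2.22, 2.22, 3.01, 3.01, 3.14, 3.14, 3.14].

## Interface

Orientations are given as a rotation vector (axis times angle).
In Python, from cell import observe, eyes, arm gives the robot as it stands.
- The arm moves only by the tool step_arm, never from a script. Its argument "series" is a list that holds one entry, the list of rows, each a list of 5 numbers: the finger opening in m, from 0 to 0.0918, then the shift along the world's x, y, z in m, then the turn about the world's z in degrees. In form: [[[hand, dx, dy, dz, spin], ...]]. A call has 1 to 20 rows; each row is the pose to reach, as a shift and turn from the pose measured when the call began; what a row does not reach only later rows make up. A row lasts 1/12 s, in which the tool goes at most 41.7 mm and 7.16 degrees, less where a joint would pass 70% of its speed; a pose out of reach is approached as far as the arm can. A call with a gripper value outside its range is refused whole. The fingers move at their own pace and stop on an object; "squeeze" is the grip in N (left out, the last holds). Time passes only in rows, so rows that repeat a pose let the fingers close. It gives the time, the measured TCP pose, the force and the opening at its end, in the units of the state.
- observe(): the state, without advancing time (a new reading comes with each control period).
- eyes.get_image(name): name is "scene" or "side" or "wrist"; returns (picture, depth): 420x560x3 uint8, red, green, blue; 420x560 float32, m along the optical axis (not along the pixel's ray), 0 where there is no reading.
- eyes.camera_params(name): a dict with "intrinsics" (3x3 intrinsics, pixels), "position" and "attitude" of the camera in the world. Camera axes: x right, y down, z forward; pixel columns grow to the right and rows downward; lengths in m; the calibration is good to about 2 mm. A picture is of the moment at which its call begins: read the wrist's pose just before it. camera_params takes no time and is no camera call; for the wrist camera it gives the pose at the moment of the call.
- arm.sign_off(): hands the job in, once; it reports no verdict.
The state is a dict: "clock": time; "joints": joint angles; "dq": joint speeds; "joint_efforts": joint torques, N m; "position": TCP position; "ee_rot": TCP orientation; "force": force on the tool from outside, world axes, zero at the start; "ft_torque": the same for the moment, N m; "width": opening from 0.0 (shut) to 1.0 (fully open).
Only numpy, scipy, OpenCV 4.12 (cv2) and the standard library are available. Lean on these libraries where they do the work, as an engineer would, in place of code of your own. Each camera call takes 0.05 s, during which the arm holds its last target.

## Working session

There is one attempt and no reset: what is moved stays moved. The work goes in short steps, Python scripts to look and compute and a tool call to move; the robot and the scene stay as the last step left them, time stands still between calls to the robot, and variables do not carry over. Pictures are saved under pics/ and viewed, and the job is handed in when it is done.

Besides the shell and the picture viewer there is one more tool, called after "Emit:" as name([rows], argument=value, ...), one row to a line, values as JSON. step_arm: Moves the arm, as the interface text tells. Its arguments: {"type":"object","properties":{"series":{"type":"array"},"squeeze":{"type":"number"}},"required":["series"]}

```bash
mkdir -p pics; ls; python3 - <<'E'
from cell import observe, eyes, arm
import cv2,numpy as np
s=observe();print(s)
for n in ["scene","side"]:
    p,d=eyes.get_image(n); np.savez(f"pics/{n}0.npz",p=p,d=d)
    cv2.imwrite(f"pics/{n}0.png",p[:,:,::-1]); print(n,eyes.camera_params(n))
E
```

```text
pics
{'clock': 0.0, 'joints': array([ 1.16244063,  0.4352083 ,  0.02498944,  1.5741066 , -0.0116033 ,
        1.13399282, -0.07510146]), 'dq': array([0.00058694, 0.00075813, 0.00101591, 0.00030601, 0.0004847 ,
       0.00152277, 0.00223535]), 'joint_efforts': array([-2.01774892e-04, -6.67848372e+01,  9.85223427e-01, -3.14466119e+01,
       -6.04266627e-02,  4.26281698e-02,  2.46890295e-04]), 'position': array([ 0.18792404, -0.59556142,  0.23995059]), 'ee_rot': array([-3.10346805e+00, -4.78043323e-01,  6.00538945e-04]), 'force': array([ 0.77548757, -0.36976679,  0.48525813]), 'ft_torque': array([-0.04085329, -0.00236404, -0.03377017]), 'width': 1.0008818368184949}
scene {'intrinsics': array([[444.41690179,   0.        , 278.91217693],
       [  0.        , 444.41690179, 200.21563885],
       [  0.        ,   0.        ,   1.        ]]), 'position': array([ 1.06020117, -0.6022069 ,  0.94735616]), 'attitude': array([-2.28147221, -0.80193965,  0.34137075])}
side {'intrinsics': array([[408.10424456,   0.        , 279.97265068],
       [  0.        , 408.10424456, 208.70525077],
       [  0.        ,   0.        ,   1.        ]]), 'position': array([0.30151848, 0.90650269, 0.68851774]), 'attitude': array([-0.35668789,  2.6125986 , -1.4292571 ])}
```

View pics/scene0.png

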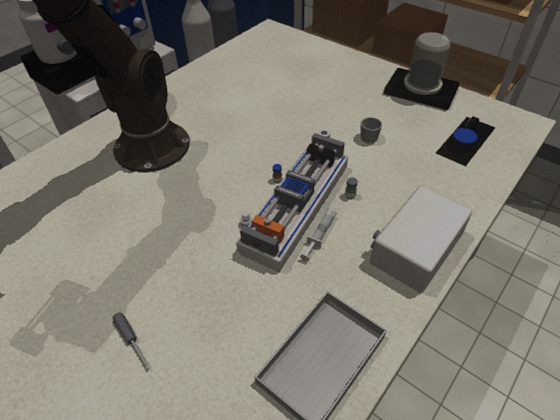

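View pics/side0.png

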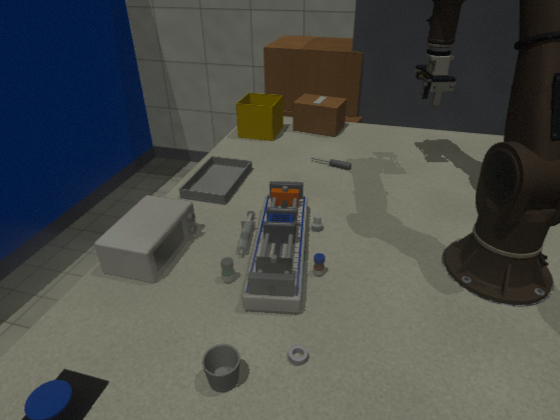

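The scene view has the pump centred near (295,200), the blue pad at about (295,187) and the orange stop at (267,228). I'll enlarge both views.

```bash
cat > h.py <<'E'
import numpy as np,cv2
from scipy.spatial.transform import Rotation as R
def pos(cp,u,v,z=None,d=None):
    K=cp["intrinsics"];r=np.array([(u-K[0,2])/K[0,0],(v-K[1,2])/K[1,1],1.]);M=R.from_rotvec(cp["attitude"]).as_matrix()
    w=M@r
    t=d if d is not None else (z-cp["position"][2])/w[2]
    return cp["position"]+t*w
def crop(p,u0,v0,u1,v1,k,name):
    cv2.imwrite(name,cv2.resize(p[v0:v1,u0:u1,::-1],None,fx=k,fy=k,interpolation=cv2.INTER_CUBIC))
E
python3 - <<'E'
from h import *
a=np.load("pics/scene0.npz");crop(a['p'],230,125,360,270,4,"pics/sc1.png")
a=np.load("pics/side0.npz");crop(a['p'],220,175,340,310,4,"pics/si1.png")
E
```

```text
(no output)
```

View pics/sc1.png

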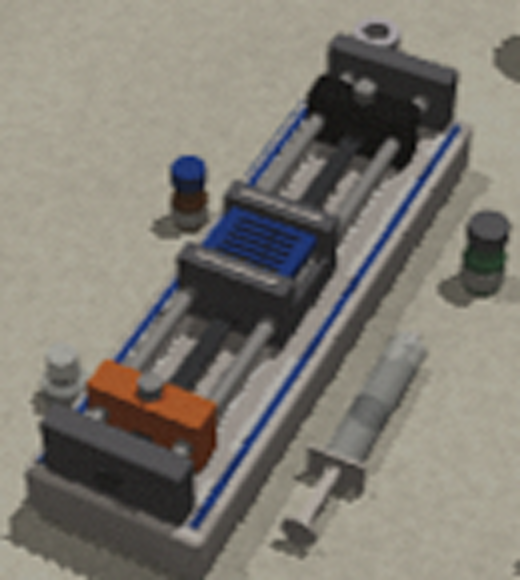

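View pics/si1.png

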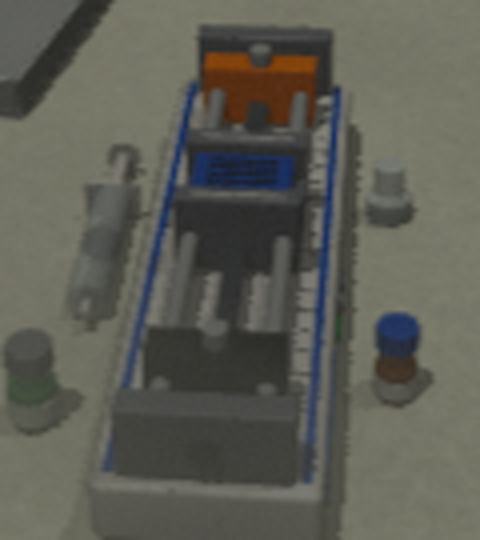

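```bash
python3 - <<'E'
from h import *
from cell import eyes
for n in ["scene","side"]:
    a=np.load(f"pics/{n}0.npz");p,d=a['p'].astype(float),a['d'];cp=eyes.camera_params(n)
    K=cp["intrinsics"];v,u=np.mgrid[0:420,0:560]
    c=np.stack([(u-K[0,2])/K[0,0]*d,(v-K[1,2])/K[1,1]*d,d],-1)
    P=c@R.from_rotvec(cp["attitude"]).as_matrix().T+cp["position"]
    np.save(f"pics/{n}P.npy",P)
    reg=np.zeros((420,560),bool)
    if n=="scene": reg[125:270,230:360]=1
    else: reg[175:310,225:312]=1
    r,g,b=p[...,0],p[...,1],p[...,2]
    ora=reg&(r>1.8*b)&(r>1.5*g)&(r>100)
    blu=reg&(b>1.5*r)&(b>60)&(P[...,2]>.085)&(P[...,2]<.115)
    for nm,m in (("orange",ora),("orange top",ora&(P[...,2]>.094)),("blue",blu)):
        q=P[m];print(n,nm,len(q),q.mean(0).round(4),np.median(q,0).round(4))
    top=reg&(P[...,2]>.094)&(P[...,2]<.12)
    q=P[top];print("top",len(q))
    rect=cv2.minAreaRect((q[:,:2]*1000).astype(np.float32));print(rect)
    low=reg&(P[...,2]>.02)&(P[...,2]<.12)&(np.abs(P[...,0]-.6)<.5)
    print("tbl z",np.median(P[...,2][reg]))
    # ridges
    q=P[reg&(P[...,2]>.1045)&(P[...,2]<.118)];print("ridge",len(q));print(q[::8].round(3).tolist())
E
```

```text
scene orange 205 [ 0.5777 -0.0799  0.1034] [ 0.581  -0.078   0.0998]
scene orange top 200 [ 0.5781 -0.0806  0.1041] [ 0.5818 -0.0782  0.0999]
scene blue 237 [0.5455 0.072  0.1005] [0.5454 0.0719 0.1007]
top 1735
((544.51220703125, 79.93244934082031), (100.66352081298828, 433.32794189453125), 10.763392448425293)
tbl z 0.002204135916700989
ridge 399
[[0.462, 0.268, 0.105], [0.54, 0.286, 0.106], [0.51, 0.237, 0.108], [0.523, 0.234, 0.112], [0.518, 0.226, 0.107], [0.503, 0.096, 0.108], [0.51, 0.096, 0.109], [0.511, 0.094, 0.107], [0.503, 0.083, 0.107], [0.522, 0.094, 0.109], [0.51, 0.083, 0.107], [0.532, 0.095, 0.111], [0.518, 0.086, 0.106], [0.536, 0.098, 0.107], [0.53, 0.088, 0.107], [0.549, 0.099, 0.111], [0.544, 0.093, 0.108], [0.561, 0.106, 0.109], [0.555, 0.095, 0.109], [0.572, 0.109, 0.109], [0.561, 0.096, 0.109], [0.579, 0.108, 0.111], [0.575, 0.105, 0.107], [0.579, 0.104, 0.105], [0.52, 0.035, 0.108], [0.528, 0.039, 0.106], [0.532, 0.034, 0.109], [0.526, 0.024, 0.11], [0.542, 0.039, 0.108], [0.531, 0.026, 0.108], [0.55, 0.041, 0.107], [0.541, 0.027, 0.109], [0.56, 0.041, 0.11], 
[... 1058 characters left out ...]
548, 0.035, 0.107], [0.527, 0.033, 0.109], [0.569, 0.048, 0.108], [0.547, 0.038, 0.105], [0.525, 0.037, 0.108], [0.52, 0.036, 0.105], [0.567, 0.097, 0.108], [0.571, 0.101, 0.108], [0.552, 0.096, 0.107], [0.53, 0.09, 0.108], [0.511, 0.083, 0.106], [0.568, 0.104, 0.107], [0.548, 0.101, 0.109], [0.528, 0.096, 0.109], [0.509, 0.09, 0.108], [0.566, 0.11, 0.108], [0.547, 0.104, 0.108], [0.528, 0.097, 0.107], [0.509, 0.091, 0.106], [0.566, 0.11, 0.105], [0.546, 0.107, 0.107], [0.527, 0.102, 0.107], [0.507, 0.1, 0.109], [0.543, 0.108, 0.105], [0.521, 0.103, 0.106], [0.519, 0.224, 0.111], [0.521, 0.231, 0.11], [0.518, 0.234, 0.111], [0.514, 0.238, 0.112], [0.512, 0.237, 0.109], [0.519, 0.282, 0.105]]
```

```bash
python3 - <<'E'
from h import *
th=np.radians(10.8);ex=np.array([np.cos(th),np.sin(th)]);ey=np.array([-np.sin(th),np.cos(th)]);c=np.array([.545,.081])
for n in ["scene","side"]:
    a=np.load(f"pics/{n}0.npz");p=a['p'].astype(float);P=np.load(f"pics/{n}P.npy")
    X=(P[...,:2]-c)@ex;Y=(P[...,:2]-c)@ey;Z=P[...,2]
    r,g,b=p[...,0],p[...,1],p[...,2]
    ins=(abs(X)<.06)&(abs(Y)<.24)
    def st(nm,m):
        print(n,nm,m.sum(),"X",np.percentile(X[m],[2,50,98]).round(4),"Y",np.percentile(Y[m],[2,50,98]).round(4))
    st("base side",(abs(X)<.1)&(abs(Y)<.25)&(Z>.03)&(Z<.12))
    st("orange top",ins&(Z>.095)&(Z<.104)&(r>1.6*b)&(r>80))
    st("all ridge",ins&(abs(Y)<.08)&(Z>.103)&(Z<.116))
    st("ridge-",ins&(Y<-.015)&(Y>-.08)&(Z>.105)&(Z<.112))
    st("ridge+",ins&(Y>-.015)&(Y<.08)&(Z>.105)&(Z<.112))
    st("blue",ins&(b>1.5*r)&(b>60)&(Z>.09)&(Z<.11)&(abs(X)<.036))
    m=ins&(abs(Y)<.1)&(Z>.1045)&(Z<.112)&(abs(X)<.04)
    print(np.histogram(Y[m],bins=np.arange(-.08,.06,.004)))
E
```

```text
scene base side 6421 X [-0.0633  0.0147  0.0635] Y [-0.2195 -0.0551  0.2003]
scene orange top 210 X [-0.0398  0.0055  0.0384] Y [-0.1734 -0.1624 -0.15  ]
scene all ridge 377 X [-0.0402 -0.0012  0.038 ] Y [-0.058  -0.0235  0.0274]
scene ridge- 158 X [-0.0389  0.0007  0.0378] Y [-0.0582 -0.05   -0.0383]
scene ridge+ 146 X [-0.0405  0.      0.0381] Y [0.0085 0.0174 0.0281]
scene blue 233 X [-0.0324 -0.0008  0.0304] Y [-0.031  -0.0098  0.0111]
(array([ 0,  0,  0,  0,  0, 27, 38, 32, 27, 27,  8,  0,  1,  1,  0,  0,  0,
        1,  0,  0,  1,  0, 34, 26, 30, 31, 19,  5,  0,  0,  0,  0,  0,  0]), array([-8.0000000e-02, -7.6000000e-02, -7.2000000e-02, -6.8000000e-02,
       -6.4000000e-02, -6.0000000e-02, -5.6000000e-02, -5.2000000e-02,
       -4.8000000e-02, -4.4000000e-02, -4.0000000e-02, -3.6000000e-02,
       -3.2000000e-02, -2.8000000e-02, -2.4000000e-02, -2.0000000e-02,
       -1.6000000e-02, -1.2000000e-02, -8.0000000e-03, -4.0000000e-03,
        6.9388939e-17,  4.0000000e-03,  8.0000000e-03,  1.2000000e-02,
        1.6000000e-02,  2.0000000e-02,  2.4000000e-02,  2.8000000e-02,
      
[... 637 characters left out ...]
       0,  0,  0,  0,  1, 15, 31, 33, 24, 47,  6,  0,  0,  0,  0,  0,  0]), array([-8.0000000e-02, -7.6000000e-02, -7.2000000e-02, -6.8000000e-02,
       -6.4000000e-02, -6.0000000e-02, -5.6000000e-02, -5.2000000e-02,
       -4.8000000e-02, -4.4000000e-02, -4.0000000e-02, -3.6000000e-02,
       -3.2000000e-02, -2.8000000e-02, -2.4000000e-02, -2.0000000e-02,
       -1.6000000e-02, -1.2000000e-02, -8.0000000e-03, -4.0000000e-03,
        6.9388939e-17,  4.0000000e-03,  8.0000000e-03,  1.2000000e-02,
        1.6000000e-02,  2.0000000e-02,  2.4000000e-02,  2.8000000e-02,
        3.2000000e-02,  3.6000000e-02,  4.0000000e-02,  4.4000000e-02,
        4.8000000e-02,  5.2000000e-02,  5.6000000e-02]))
```

Emit:
step_arm([
  [[0,0.018,0.033,0,-1],[0,0.036,0.066,0,-2],[0,0.054,0.1,0,-3],[0,0.072,0.133,0,-4],[0,0.09,0.166,0,-5],[0,0.108,0.199,0,-6],[0,0.126,0.232,0,-6.7],[0,0.144,0.265,0,-6.7],[0,0.162,0.298,0,-6.7],[0,0.18,0.331,0,-6.7],[0,0.198,0.364,0,-6.7],[0,0.216,0.397,0,-6.7],[0,0.234,0.43,0,-6.7],[0,0.252,0.463,0,-6.7],[0,0.27,0.496,0,-6.7],[0,0.288,0.53,0,-6.7],[0,0.306,0.563,0,-6.7],[0,0.324,0.596,0,-6.7],[0,0.342,0.629,0,-6.7],[0,0.36,0.662,0,-6.7]],
], squeeze=20)

```text
clock: 1.77
position: [0.5483, 0.068, 0.2397]
ee_rot: [-3.126, -0.296, 0.001]
force: [0.7, -0.1, 0.1]
width: 0.007
```

```bash
python3 - <<'E'
from h import *
from cell import eyes,observe
s=observe();print(s['position'],s['force'],s['width'])
cp=eyes.camera_params("wrist");p,d=eyes.get_image("wrist");cv2.imwrite("pics/w1.png",p[:,:,::-1]);np.savez("pics/w1.npz",p=p,d=d,**cp);print(cp)
th=np.radians(10.8);ex=np.array([np.cos(th),np.sin(th)]);ey=np.array([-np.sin(th),np.cos(th)]);c=np.array([.545,.081])
K=cp["intrinsics"];v,u=np.mgrid[0:420,0:560]
P=np.stack([(u-K[0,2])/K[0,0]*d,(v-K[1,2])/K[1,1]*d,d],-1)@R.from_rotvec(cp["attitude"]).as_matrix().T+cp["position"]
X=(P[...,:2]-c)@ex;Y=(P[...,:2]-c)@ey;Z=P[...,2]
m=(abs(X)<.045)&(abs(Y+.015)<.06)&(Z>.1045)&(Z<.112)
print(np.percentile(X[m],[1,99]),np.percentile(Y[m],[1,99]));print(np.histogram(Y[m],bins=np.arange(-.07,.05,.004)))
E
```

```text
[0.54834954 0.06799827 0.23973818] [ 0.65275557 -0.06386297  0.06958433] 0.007150521743572603
{'intrinsics': array([[315.74457995,   0.        , 279.28949437],
       [  0.        , 315.74457995, 212.01976772],
       [  0.        ,   0.        ,   1.        ]]), 'position': array([0.62798687, 0.08293674, 0.38268317]), 'attitude': array([ 2.22997225, -1.84340876, -0.28248724])}
[-0.04224243  0.03728759] [-0.05759227  0.02562315]
(array([  0,   0,   5, 366, 363, 381, 365, 130,   0,   0,   0,   0,   0,
         0,   0,   0,   0,   0,   0, 108, 374, 373, 371, 367,   4,   0,
         0,   0,   0]), array([-0.07 , -0.066, -0.062, -0.058, -0.054, -0.05 , -0.046, -0.042,
       -0.038, -0.034, -0.03 , -0.026, -0.022, -0.018, -0.014, -0.01 ,
       -0.006, -0.002,  0.002,  0.006,  0.01 ,  0.014,  0.018,  0.022,
        0.026,  0.03 ,  0.034,  0.038,  0.042,  0.046]))
```

View pics/w1.png

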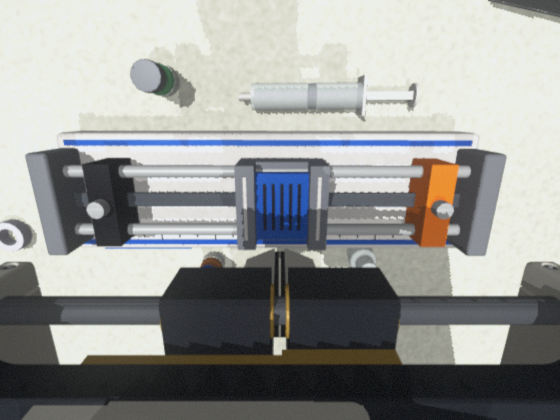

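Emit:
step_arm([
  [[0,0,-0.003,-0.03,0],[0,0,-0.003,-0.06,0],[0,0,-0.003,-0.09,0],[0,0,-0.003,-0.105,0],[0,0,-0.003,-0.115,0],[0,0,-0.003,-0.12,0],[0,0,-0.003,-0.123,0],[0,0,-0.003,-0.123,0]],
])

```text
clock: 2.48
position: [0.5511, 0.0734, 0.1173]
ee_rot: [-3.12, -0.306, -0.004]
force: [-0.3, 0.6, 0.8]
width: 0.002
```

```bash
python3 - <<'E'
from h import *
from cell import eyes
p,d=eyes.get_image("scene");crop(p,230,125,360,270,4,"pics/sc2.png")
E
```

```text
(no output)
```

View pics/sc2.png

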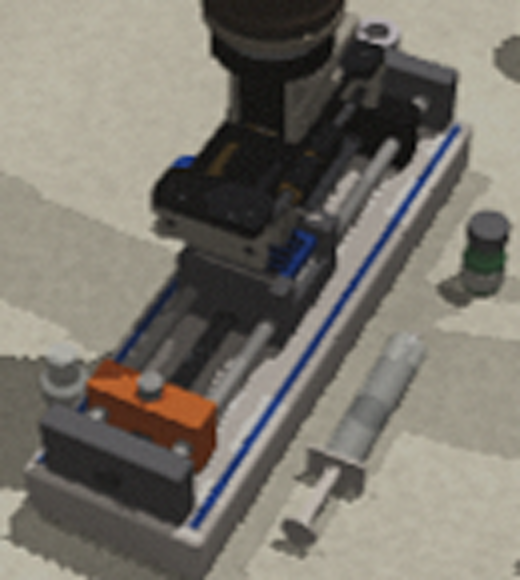

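```bash
python3 - <<'E'
from cell import observe
s=observe();print(s['clock'],s['position'],s['ee_rot'],s['force'],s['dq'],s['joints'])
E
```

```text
2.5333 [0.55129939 0.07347349 0.11770272] [-3.1199755  -0.30625161 -0.00516871] [-0.43880586  0.21866392 -0.97769749] [ 5.04606776e-05 -7.40371015e-03 -2.09701433e-03 -3.00357253e-03
 -4.87854989e-04  3.30258446e-03  7.86214451e-04] [ 0.02163742  0.48331838 -0.33680541  1.86447907  0.20286643  0.82304731
 -1.79240521]
```

Emit:
step_arm([
  [[0,0,0,0.008,0],[0,-0.002,-0.004,0.008,0],[0,-0.003,-0.008,0.008,0.5],[0,-0.003,-0.008,0.008,0.5],[0,-0.003,-0.008,0.008,0.5]],
])

```text
clock: 2.95
position: [0.5483, 0.0648, 0.126]
ee_rot: [-3.119, -0.319, -0.006]
force: [-0.1, 0.0, 0.0]
width: 0.007
```

Emit:
step_arm([
  [[0,0,0,-0.004,-0.5],[0,0,0,-0.008,-0.8],[0,0,0,-0.01,-0.8],[0,0,0,-0.012,-0.8],[0,0,0,-0.012,-0.8]],
])

```text
clock: 3.37
position: [0.5482, 0.0649, 0.1141]
ee_rot: [-3.121, -0.297, -0.005]
force: [-4.0, -1.2, 12.7]
width: 0.005
```

Emit:
step_arm([
  [[0,0,0,-0.002,0],[0,0,0,-0.004,0],[0,0,0,-0.006,0],[0,0,0,-0.007,0],[0,0,0,-0.007,0]],
])

```text
clock: 3.78
position: [0.5482, 0.065, 0.1082]
ee_rot: [-3.122, -0.297, -0.006]
force: [-4.6, -2.4, 17.2]
width: 0.005
```

Emit:
step_arm([
  [[0,0,0,-0.003,0],[0,0.001,-0.005,-0.003,0],[0,0.0019,-0.01,-0.003,0],[0,0.0029,-0.015,-0.003,0],[0,0.0038,-0.02,-0.003,0],[0,0.0048,-0.025,-0.003,0],[0,0.0057,-0.03,-0.003,0],[0,0.0057,-0.03,-0.003,0]],
])

```text
clock: 4.45
position: [0.5545, 0.0342, 0.1079]
ee_rot: [-3.123, -0.296, -0.008]
force: [-10.8, -3.2, 35.5]
width: 0.005
```

```bash
python3 - <<'E'
from h import *
from cell import eyes,observe
p,d=eyes.get_image("scene");crop(p,230,125,360,270,4,"pics/sc3.png");s=observe();print(s['position'],s['force'])
E
```

```text
[0.55439089 0.03443028 0.10787712] [-10.96499374  -2.86181061  35.55894833]
```

View pics/sc3.png

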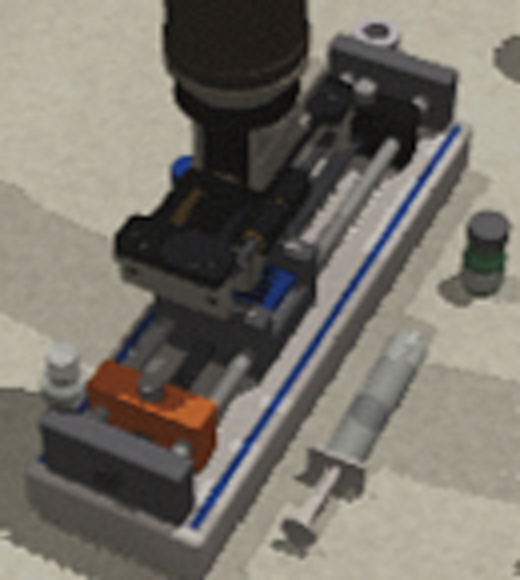

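Emit:
step_arm([
  [[0,0.001,-0.005,-0.001,0],[0,0.0019,-0.01,-0.001,0],[0,0.0029,-0.015,-0.001,0],[0,0.0038,-0.02,-0.001,0],[0,0.0048,-0.025,-0.001,0],[0,0.0057,-0.03,-0.001,0],[0,0.0067,-0.035,-0.001,0],[0,0.0076,-0.04,-0.001,0],[0,0.0086,-0.045,-0.001,0],[0,0.0096,-0.05,-0.001,0],[0,0.0096,-0.05,-0.001,0]],
])

```text
clock: 5.42
position: [0.5638, -0.0167, 0.1081]
ee_rot: [-3.125, -0.295, -0.008]
force: [-7.1, -3.5, 20.2]
width: 0.006
```

```bash
python3 - <<'E'
from h import *
from cell import eyes,observe
p,d=eyes.get_image("scene");crop(p,230,125,360,270,4,"pics/sc4.png");s=observe();print(s['position'],s['force'])
E
```

```text
[ 0.56379334 -0.01648101  0.1081276 ] [-6.95654148 -1.7420686  20.44012276]
```

View pics/sc4.png

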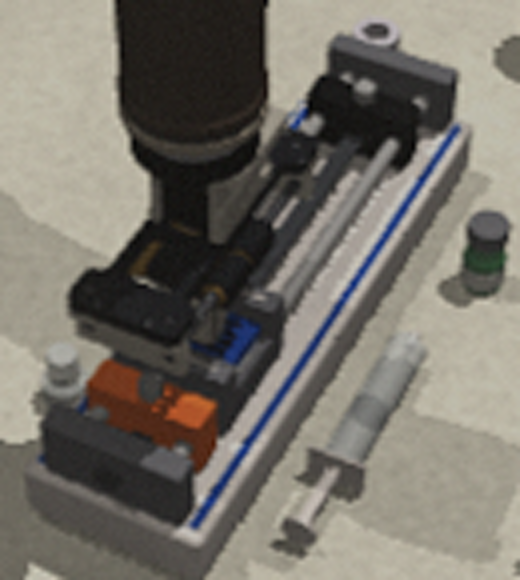

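Emit:
step_arm([
  [[0,0.0005,-0.0025,-0.0015,0],[0,0.001,-0.005,-0.0015,0],[0,0.0013,-0.007,-0.0015,0],[0,0.0017,-0.009,-0.0015,0],[0,0.0017,-0.009,-0.0015,0]],
])

```text
clock: 5.88
position: [0.5656, -0.0258, 0.1081]
ee_rot: [-3.125, -0.295, -0.008]
force: [-7.6, -1.5, 22.2]
width: 0.006
```

Force along the rail hasn't risen, so there's no contact with the stop yet. I'll continue in small increments.

Emit:
step_arm([
  [[0,0.0004,-0.002,-0.0015,0],[0,0.0008,-0.004,-0.0015,0],[0,0.0008,-0.004,-0.0015,0]],
])

```text
clock: 6.13
position: [0.5658, -0.027, 0.1081]
ee_rot: [-3.123, -0.298, -0.008]
force: [-10.2, 6.6, 22.6]
width: 0.005
```

```bash
python3 - <<'E'
from h import *
from cell import eyes,observe
s=observe();print(s['position'],s['force'])
p,d=eyes.get_image("scene");crop(p,230,175,310,265,8,"pics/sc5.png")
p,d=eyes.get_image("side");crop(p,245,170,325,240,8,"pics/si5.png")
E
```

```text
[ 0.56583268 -0.0270148   0.10808175] [-10.23702823   6.63257949  22.55025391]
```

View pics/sc5.png

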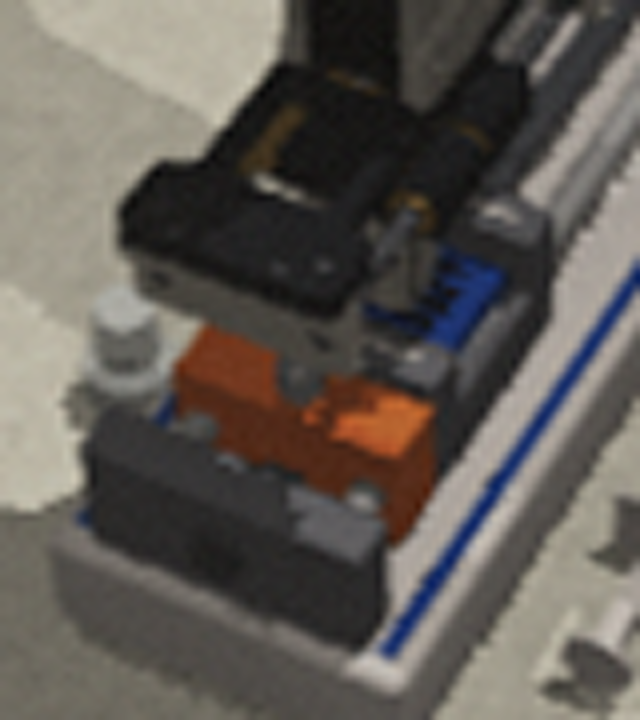

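View pics/si5.png

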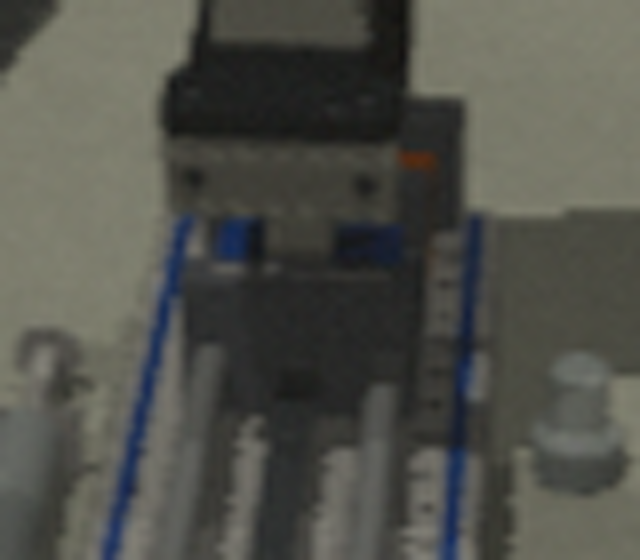

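Emit:
step_arm([
  [[0,0.0002,-0.0015,0.001,0],[0,0.0001,-0.001,0.004,0],[0,0,-0.0005,0.008,0],[0,0,0,0.014,0],[0,0,0,0.03,0],[0,0,0,0.06,0],[0,0,0,0.09,0],[0,0,0,0.12,0],[0,0,0,0.14,0],[0,0,0,0.14,0]],
])

```text
clock: 7.07
position: [0.5681, -0.0266, 0.2527]
ee_rot: [-3.123, -0.298, -0.019]
force: [0.2, 0.4, 0.5]
width: 0.004
```

```bash
python3 - <<'E'
from h import *
from cell import eyes,observe
s=observe();print(s['position'],s['force'])
th=np.radians(10.8);ex=np.array([np.cos(th),np.sin(th)]);ey=np.array([-np.sin(th),np.cos(th)]);c=np.array([.545,.081])
for n in ["wrist","scene"]:
    cp=eyes.camera_params(n);p,d=eyes.get_image(n)
    if n=="wrist": cv2.imwrite("pics/w6.png",p[:,:,::-1])
    else: crop(p,230,125,360,270,4,"pics/sc6.png")
    K=cp["intrinsics"];v,u=np.mgrid[0:420,0:560]
    P=np.stack([(u-K[0,2])/K[0,0]*d,(v-K[1,2])/K[1,1]*d,d],-1)@R.from_rotvec(cp["attitude"]).as_matrix().T+cp["position"]
    X=(P[...,:2]-c)@ex;Y=(P[...,:2]-c)@ey;Z=P[...,2];q=p.astype(float)
    m=(abs(X)<.04)&(abs(Y+.107)<.05)&(Z>.1045)&(Z<.111)&(q[...,0]<1.5*q[...,2])
    print(n,"carriage",np.percentile(Y[m],[2,98]))
    m=(abs(X)<.04)&(Y<-.1)&(Y>-.21)&(Z>.095)&(Z<.103)&(q[...,0]>1.6*q[...,2])&(q[...,0]>80)
    print("orange",np.percentile(Y[m],[2,98]))
    m=(abs(X)<.035)&(abs(Y+.107)<.03)&(q[...,2]>1.5*q[...,0])&(q[...,2]>60)&(Z>.08)&(Z<.12)
    print("pad z",m.sum(),np.median(Z[m]))
E
```

```text
[ 0.56810514 -0.02664121  0.25266757] [0.16658032 0.35863377 0.45663519]
wrist carriage [-0.15032531 -0.06777349]
orange [-0.17460827 -0.15254678]
pad z 2990 0.09983148202292122
scene carriage [-0.15042424 -0.06603501]
orange [-0.17397668 -0.14864217]
pad z 181 0.10093561047393496
```

View pics/w6.png

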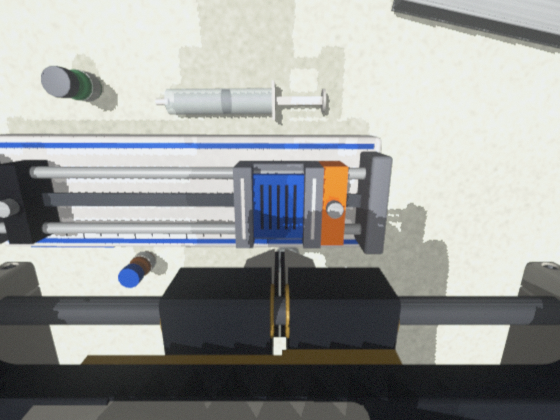

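View pics/sc6.png

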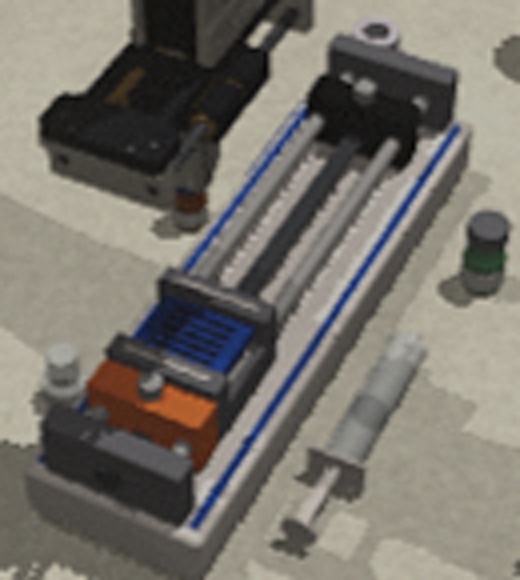

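```bash
python3 - <<'E'
from cell import arm,observe
print(observe()['force']);print(arm.sign_off())
E
```

```text
[-0.46898565 -0.19202605 -0.24707947]
the job is handed in; nothing more can be done
None
```

The carriage is against the orange stop with the release pad back up, and I've handed the job in. With the fingers closed I pressed the pad fully down (6 mm, about 17 N). I kept it pressed with 17–36 N in every reading and slid the carriage about 94 mm, until the stop pushed back with about 8 N. Then I lifted straight up. It took about 7 s in all.

**Last checks:**
- **Position:** in pump coordinates the carriage's edge is at y ≈ -150.4 mm. The orange stop's facing edge reads about -150 mm, so they touch to within the 1–2 mm the cameras can measure. From the wrist camera that edge read -152.5 mm, because the carriage's raised ridge partly hides it.
- **Pad:** its top is at 100–101 mm, so it has sprung back up.
- **Arm:** it is clear above the pump, with no contact force.
- **Bystanders:** nothing looked disturbed in the last pictures, though the driver, steel cup and mask adapter weren't all in view in them.

**Things that disagreed:**
- On the first approach the arm settled 8 mm off along y, with the fingertips already below the ridge tops. The force reading there was under 1 N and the carriage looked unmoved in the picture. I raised and corrected the arm before pressing.
- The travel was 94 mm against the 92 mm I had estimated from the images. I relied on the contact force to tell when it reached the stop.

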